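# Switch on and tare the paint scale

### The job

Get the paint scale ready for weighing: with the fingertips, gently press down the end of the blue rocker switch that has the white dot until it has tipped fully over, and only then press the green tare key all the way down and let it spring back up. Do not press the red or yellow key, do not touch the pan or the mixing cup standing on it, and leave everything else where it stands; nothing is to be picked up. Finish with the hand clear of everything.

Things in the scene. Friction and masses are not known exactly. Their poses are not given: they have to be found in the camera images.
- scale: fixed grey paint scale, 320 x 310 mm; origin under its centre, on the table. Its x axis points from the console (side nearest the robot) to the pan, z up. The console is a strip along that side, its top 60 mm above the table, with four controls in a row parallel to the scale's y axis, 110 mm on the -x side of its centre, 65 mm apart; which control is in which place varies.
- pan: round steel weighing pan, 184 mm across, top 56 mm above the table, origin on its axis 12 mm below its top. Not to be touched.
- cup: white plastic mixing cup standing loose on the pan, 80 mm wide at the rim, 70 mm high, about 40 to 100 g; origin at the centre of its underside. Not to be touched.
- power (a joint): tilt of the blue rocker switch in rad: about 0 = off (the end with the white dot, nearest the robot, stands up), 0.40 = fully on (that end pressed level, the far end stands up). It stays where it is left; pushing on the dot takes about 4 N.
- power_dot (a point): white dot on top of the near half of the blue rocker, 16 mm from the hinge line. The rocker is 28 mm wide, each half 26 mm long; hinge line parallel to the scale's y axis, 76 mm above the table. Off: dot about 82 mm above the table, the half's near edge about 86 mm. Fully on: the near half is level at 76 mm (the dot has moved down 6 mm and 1 mm towards the robot).
- power_base: the rocker with its fixed black base, 64 x 36 mm, 10 mm high; origin under its centre on the console top (60 mm above the table), right below the hinge line; axes like the scale's. The dot is on its -x side.
- tare (a joint): travel of the green key in m: 0 = up, 0.008 = fully down. It presses straight down against a spring (about 1.5 N to start, 5 N fully down) and comes back up by itself.
- tare_top (a point): centre of the top of the green tare key, a round cap 28 mm across; 84 mm above the table when up, 76 mm when fully down, always at least 4 mm above its collar. It moves down with the key.
- tare_base: the green key with its fixed black collar, 44 mm across and 12 mm high, origin under its centre on the console top.
- clear (a joint): travel of the red key in m: 0 = up, 0.008 = fully down. It presses straight down against a spring (about 1.5 N to start, 5 N fully down) and comes back up by itself.
- clear_top (a point): centre of the top of the red clear-memory key, a round cap 28 mm across; 84 mm above the table when up, 76 mm when fully down, always at least 4 mm above its collar. It moves down with the key.
- units (a joint): travel of the yellow key in m: 0 = up, 0.008 = fully down. It presses straight down against a spring (about 1.5 N to start, 5 N fully down) and comes back up by itself.
- units_top (a point): centre of the top of the yellow units key, a round cap 28 mm across; 84 mm above the table when up, 76 mm when fully down, always at least 4 mm above its collar. It moves down with the key.
- tin_green: bystander: loose paint tin with a green label, 90 mm across, 110 mm high, beside the scale; origin at the centre of its underside.
- tin_yellow: bystander: loose paint tin with a yellow label, 70 mm across, 85 mm high; origin at the centre of its underside.
- hardener: bystander: loose blue bottle with a red cap, 60 mm across, 140 mm high; origin at the centre of its underside.
- tape: bystander: yellow roll of masking tape lying flat, 100 mm across, 25 mm high; origin at the centre of its underside.
- spatula: bystander: spatula with a wooden handle, 200 mm long, lying on the table on the robot's side of the scale; origin under its middle, x axis along it.

How it is judged:
By the outcome, as a careful person would: the job done as asked, in the order asked, and still so for the second after the job is handed in, with the robot touching nothing.
It also fails if it takes over 35 s, if anything falls off the work surface, if the arm or the gripper's body presses on something with over 40 N, if the wrist force passes 120 N, or if a joint passes its speed limit or range.

### The arm

A 6-joint arm with a two-finger parallel gripper is mounted at the origin on the work surface. World frame = base frame: x ahead of the robot, y to its left, z up, the work surface at z = 0. Lengths are in m, angles in rad, forces in N, time in s.
With the tool pointing down it reaches from about 0.325 to 0.9 m from the base axis. Payload 6.1 kg.
Tool frame: the origin (TCP) lies midway between the tips of the shut fingers; the grasp point (between the pads) lies 19 mm behind it; z points along the fingers, y is the line along which they close (so a half turn about z gives the same grasp; the last joint's range is limited). The gripper opens to 87 mm and grips with 3 to 60 N. Pads are 19 mm wide; open, the fingers measure 117 mm over their backs; the gripper's body (75 mm by 190 mm) begins 51 mm behind the grasp point.
Start: joints at [-1.311, 0.22, 1.526, -0, 1.395, -0.126], TCP at [0.235, -0.579, 0.223] pointing down, gripper open.
Joint ranges: [-2.98, 2.98], [-0.91, 2.08], [0.09, 2.57], [-1.24, 4.39], [0.2, 2.65], [-2.68, 2.68]. Speed limits (rad/s): [2.57, 2.57, 3.01, 3.14, 3.14, 3.14].

### API

Orientations are given as a unit quaternion [w, x, y, z].
In Python, from plant import env gives the robot as it stands. Calls block until the motion is done:
- env.move_pose(position, orientation): joint-space move of the TCP to a pose.
- env.move_straight(position, max_speed=0.15, rot=None): straight line of the TCP; rot=None keeps the orientation; max_speed is the mean speed in m/s.
- env.goto_joints(angles): joint-space move.
- env.open() and env.close_gripper(force=None): open the fingers fully, or close them until they stop; force is the grip in N (None keeps the last).
- env.hold(seconds).
- env.ik(position, orientation): joint angles nearest the present ones, or None.
- env.camera(name): name is "side" or "top" or "wrist"; returns (picture, depth): 384x512x3 uint8, red, green, blue; 384x512 float32, m along the optical axis (not along the pixel's ray), 0 where there is no reading.
- env.camera_params(name): a dict with "intrinsics" (3x3 intrinsics, pixels), "pose" (4x4, takes a point from camera to world coordinates). Camera axes: x right, y down, z forward; pixel columns grow to the right and rows downward; lengths in m; the calibration is good to about 2 mm. The wrist camera is an equidistant fisheye: a pixel r from the principal point sees the ray r / f radians off the axis. A picture is of the moment at which its call begins: read the wrist's pose just before it. camera_params takes no time and is no camera call; for the wrist camera it gives the pose at the moment of the call.
A pose or a line that the arm cannot do raises env.Unreachable and nothing moves.
- env.finish_job(): hands the job in; it is judged then, once.
Readings, each from a call of its own:
- env.read_t(): time.
- env.read_joint_pos(): joint angles.
- env.read_qvel(): joint speeds.
- env.read_tau(): joint torques, N m.
- env.read_position(): TCP position.
- env.read_orientation(): TCP orientation.
- env.read_wrist_force(): force on the tool from outside, world axes, zero at the start.
- env.read_torque(): the same for the moment, N m.
- env.read_grip_width(): opening from 0.0 (shut) to 1.0 (fully open).
- env.read_gripper_force(): force on a finger pad.
Only numpy, scipy, OpenCV 4.12 (cv2) and the standard library are available. Lean on these libraries where they do the work, as an engineer would, in place of code of your own. Each camera call takes 0.05 s, during which the arm holds its last target. There are 200 camera calls.

## Working session

There is one attempt and no reset: what is moved stays moved. The work goes in short steps, each a Python script; the robot and the scene stay as the last script left them, time stands still between calls to the robot, and variables do not carry over. Pictures are saved under pics/ and viewed, at most 10 in all, crops included, and the job is handed in when it is done.

```bash
mkdir -p pics; python3 - <<'E'
from plant import env
import cv2,numpy as np
for n in("top","side"):
    p,d=env.camera(n); c=env.camera_params(n)
    cv2.imwrite(f"pics/{n}0.png",p[:,:,::-1]); np.savez(f"{n}0.npz",p=p,d=d,K=c["intrinsics"],T=c["pose"])
    print(n,c["intrinsics"].round(1).tolist(),c["pose"].round(3).tolist())
print(env.read_orientation(),env.read_t())
E
```

```text
top [[397.6, 0.0, 252.5], [0.0, 397.6, 189.2], [0.0, 0.0, 1.0]] [[-0.017, -0.984, 0.176, 0.369], [-1.0, 0.019, 0.015, 0.025], [-0.018, -0.176, -0.984, 1.025], [0.0, 0.0, 0.0, 1.0]]
side [[473.8, 0.0, 252.5], [0.0, 473.8, 202.3], [0.0, 0.0, 1.0]] [[-0.735, -0.488, 0.471, -0.064], [-0.678, 0.513, -0.527, 0.709], [0.016, -0.706, -0.708, 0.959], [0.0, 0.0, 0.0, 1.0]]
[-8.61191196e-04  9.81452619e-01  1.91702925e-01 -6.61981972e-05] 0.1
```

View pics/top0.png

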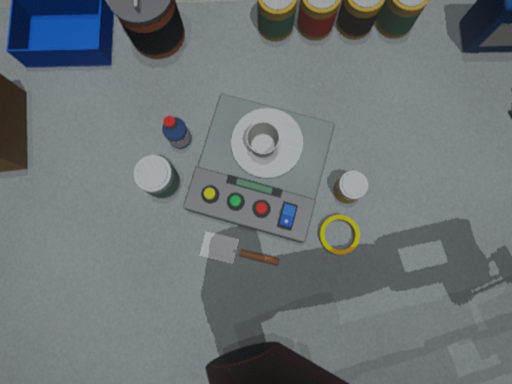

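View pics/side0.png

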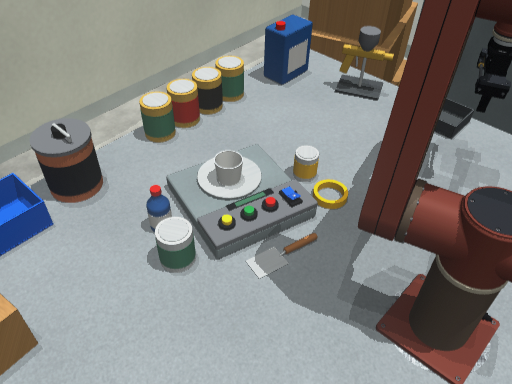

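The top view shows the scale around pixel (262,165). Its controls are yellow (209,193), green (235,201), red (262,208) and the blue rocker (288,215), with the dot at its near end. Next I turn these into positions.

```bash
python3 - <<'E'
import numpy as np,cv2
def world(z,u,v,h):
    K,T=z["K"],z["T"]; r=T[:3,:3]@np.linalg.inv(K)@[u,v,1]; return T[:3,3]+r*(h-T[2,3])/r[2]
for n,seeds in(("top",dict(yellow=(209,193),green=(235,201),red=(262,208),blue=(288,215))),("side",dict(yellow=(227,221),green=(249,212),red=(270,203),blue=(291,195)))):
    z=np.load(n+"0.npz"); hsv=cv2.cvtColor(z["p"],cv2.COLOR_RGB2HSV)
    H=dict(yellow=(22,38),green=(50,85),red=(0,10),blue=(100,125))
    for k,(u,v) in seeds.items():
        m=np.zeros(hsv.shape[:2],bool); s=np.s_[v-13:v+14,u-13:u+14]
        h=hsv[s]; m[s]=(h[...,0]>=H[k][0])&(h[...,0]<=H[k][1])&(h[...,1]>130)&(h[...,2]>(110 if k!="blue" else 60))
        _,l,st,c=cv2.connectedComponentsWithStats(m.astype(np.uint8)); i=1+np.argmax(st[1:,4])
        print(n,k,c[i].round(1),st[i,4],world(z,*c[i],.083 if k!="blue" else .078).round(4))
    p=z["p"][:,:,::-1]; u,v=(262,205) if n=="top" else (260,205)
    cr=cv2.resize(p[v-35:v+35,u-70:u+70],None,fx=5,fy=5,interpolation=cv2.INTER_CUBIC)
    cv2.imwrite(f"pics/c_{n}.png",cr)
cv2.imwrite("pics/both.png",np.vstack([cv2.resize(cv2.imread(f"pics/c_{n}.png"),(600,300)) for n in("top","side")]))
E
```

```text
top yellow [209.1 192.8] 107 [0.5304 0.1439 0.083 ]
top green [235.  200.1] 96 [0.5114 0.0817 0.083 ]
top red [261.  207.4] 107 [0.4925 0.0196 0.083 ]
top blue [287.3 214.6] 253 [ 0.4748 -0.0429  0.078 ]
side yellow [226.5 219.4] 91 [0.5251 0.1466 0.083 ]
side green [248.6 209.1] 58 [0.5093 0.0818 0.083 ]
side red [270.3 200.9] 74 [0.4886 0.0208 0.083 ]
side blue [290.2 192.9] 134 [ 0.4731 -0.0431  0.078 ]
```

View pics/both.png

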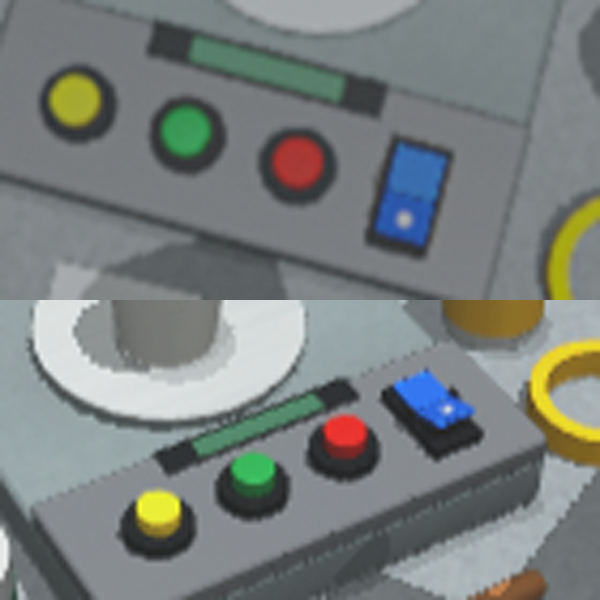

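```bash
cat > h.py <<'E'
from plant import env
import numpy as np,cv2
from scipy.spatial.transform import Rotation as R
hinge=np.array([.4745,-.043]); X=np.array([.9585,-.285]); Y=-np.array([-.285,-.9585])
m=np.array([[X[0],-Y[0],0],[X[1],-Y[1],0],[0,0,-1]]); q=R.from_matrix(m).as_quat()[[3,0,1,2]]
def press(xy,zs,fmax=14):
    for z in zs:
        env.move_straight([*xy,z],max_speed=.03); f=env.read_wrist_force()
        print(round(z,4),env.read_position().round(4),f.round(1),round(env.read_t(),2))
        if f[2]>fmax: break
def shot(n,path):
    p,_=env.camera(n); cv2.imwrite(path,p[:,:,::-1]); return p
E
python3 - <<'E'
from h import *
env.close_gripper()
xy=hinge-.017*X
env.move_pose([*xy,.17],q); print(env.read_position(),env.read_wrist_force(),env.read_t())
env.move_straight([*xy,.105],max_speed=.1)
a=shot("side","pics/s1.png"); b=shot("top","pics/t1.png")
cv2.imwrite("pics/near.png",np.hstack([cv2.resize(a[120:260,200:340,::-1],(400,400)),cv2.resize(b[150:260,230:340,::-1],(400,400))]))
E
```

```text
[ 0.45845243 -0.03872272  0.1701962 ] [-0.18646446  0.6984993  -0.49570682] 3.7333
```

View pics/near.png

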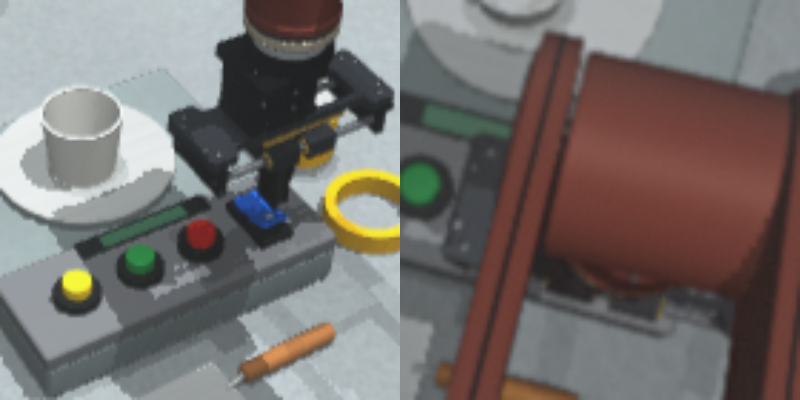

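The shut fingertips are above the rocker's near end and clear of the red key. I press now.

```bash
python3 - <<'E'
from h import *
xy=hinge-.017*X
press(xy,[.092,.086,.083,.080,.078,.0768,.0760,.0754])
env.hold(.2); print(env.read_wrist_force().round(1))
env.move_straight([*xy,.11],max_speed=.08)
env.move_straight([*(np.array([.511,.0817])),.14],max_speed=.12)
print(env.read_wrist_force(),env.read_t())
a=shot("side","pics/s2.png"); cv2.imwrite("pics/s2c.png",cv2.resize(a[140:260,190:350,::-1],(800,600),interpolation=cv2.INTER_CUBIC))
E
```

```text
0.092 [ 0.4581 -0.0381  0.0918] [ 0.1 -0.3  0.3] 5.22
0.086 [ 0.4581 -0.0381  0.0858] [-0.4  0.5 -0.2] 5.57
0.083 [ 0.4581 -0.0381  0.0828] [-0.9  0.7  0.5] 5.82
0.08 [ 0.4582 -0.0381  0.0798] [ 0.3  0.8 -0.2] 6.07
0.078 [ 0.4582 -0.0382  0.0778] [-0.4 -0.1  0.2] 6.32
0.0768 [ 0.4582 -0.0382  0.0767] [0.6 0.5 1.1] 6.57
0.076 [ 0.4582 -0.0382  0.0764] [-3.1  0.   5. ] 6.82
0.0754 [ 0.4583 -0.0381  0.0763] [-4.8  0.3 10.7] 7.07
[-4.5  1.2 10. ]
[ 0.51569266 -0.47778549  0.26051309] 9.1167
```

View pics/s2c.png

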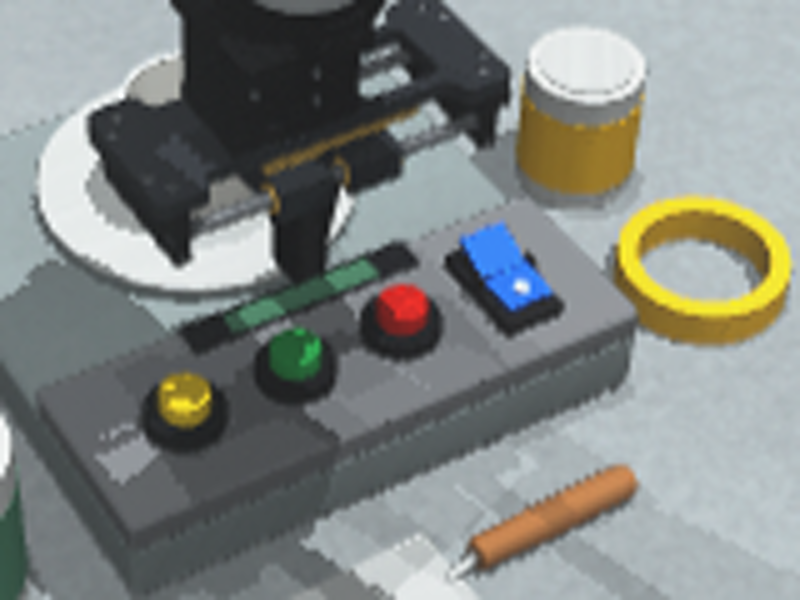

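The rocker is fully tipped: its near half is level, the far end is up, and 10 N met the stop. Next is the tare key.

```bash
python3 - <<'E'
from h import *
xy=np.array([.511,.0817])
env.move_straight([*xy,.09],max_speed=.08)
press(xy,[.084,.080,.0775,.0765,.0757,.0749,.0741],15)
env.hold(.3); print(env.read_wrist_force().round(1),env.read_position())
env.move_straight([*xy,.17],max_speed=.1)
env.move_pose([.38,-.25,.26],q)
print(env.read_wrist_force(),env.read_t())
a=shot("side","pics/s3.png"); b=shot("top","pics/t3.png")
cv2.imwrite("pics/end.png",np.hstack([cv2.resize(a[120:270,130:350,::-1],(400,300)),cv2.resize(b[100:250,130:350,::-1],(400,300))]))
E
```

```text
0.084 [0.5113 0.0817 0.0843] [ 0.3 -0.1  1.6] 10.29
0.08 [0.5114 0.0817 0.0803] [0.8 0.1 3.4] 10.57
0.0775 [0.5115 0.0817 0.0778] [ 0.2 -0.5  3.9] 10.82
0.0765 [0.5114 0.0817 0.0768] [1.6 0.9 4.6] 11.07
0.0757 [0.5115 0.0817 0.0763] [-0.2  1.1  7.2] 11.32
0.0749 [0.5116 0.0817 0.0762] [-1.9  0.  13.3] 11.57
0.0741 [0.5115 0.0817 0.0761] [-5.2 -0.5 18.5] 11.82
[-4.7 -1.5 18.4] [0.5116145  0.08172218 0.07616301]
[ 0.43242953 -0.06384539 -0.70522661] 14.6083
```

View pics/end.png

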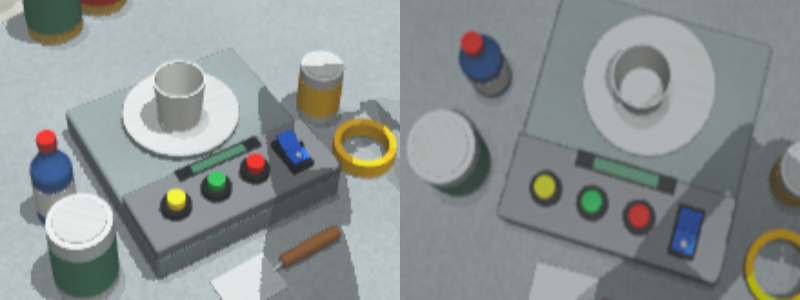

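The rocker is still on, the green key is back up and nothing else has moved. The tare key hit its stop at the same z of about 0.0762 as the rocker did, so the rocker was fully down too.

```bash
python3 -c "
from plant import env
print(env.finish_job())"
```

```text
the job is handed in; nothing more can be done
None
```

I tipped the rocker fully on, then pressed the green tare key to its stop and let it spring back; the hand finished clear, nothing else had moved in the final pictures, and the job is handed in at about 15 s.

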